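# Load the spray turntable and click it round

## Robot

A 6-joint arm with a two-finger parallel gripper is mounted at the origin on the work surface. World frame = base frame: x ahead of the robot, y to its left, z up, the work surface at z = 0. Lengths are in mm, angles in rad, forces in N, time in s.
With the tool pointing down it reaches from about 200 to 875 mm from the base axis. Payload 3.4 kg.
Tool frame: the origin (TCP) lies at the very end of the fingers, on their centre line; the grasp point (between the pads) lies 19 mm behind it; y points along the fingers, z is the direction in which the jaws open and shut, and the axes are right-handed (so a half turn about y gives the same grasp; the last joint's range is limited). The gripper opens to 94 mm and grips with 3 to 60 N. Pads are 16 mm wide; open, the fingers measure 119 mm over their backs; the gripper's body (75 mm by 177 mm) begins 78 mm behind the grasp point.
Start: joints at [1.097, 0.276, 1.505, -0, 1.361, -0.121], TCP at [198.697, 539.616, 205.493] pointing down, gripper open.
Joint ranges: [-2.89, 2.89], [-0.75, 2.08], [0.22, 2.7], [-1.18, 4.32], [0.11, 2.71], [-2.7, 2.7]. Speed limits (rad/s): [2.57, 2.57, 3.14, 3.14, 3.14, 3.14].

## Interface

Orientations are given as a unit quaternion [w, x, y, z].
In Python, from workcell import r, monitor, snapshot, close_job, boxes_of, mark_of gives the robot as it stands. The module is installed in compiled form; this text tells all that it offers. Calls block until the motion is done:
- r.move_pose(position, orientation): joint-space move of the TCP to a pose.
- r.line_to(position, orientation=None, velocity=150): straight line of the TCP; orientation=None keeps the orientation; velocity is the mean speed in mm/s.
- r.set_joints(angles): joint-space move.
- r.move_gripper(opening, strength=None): opening from 0.0 (shut) to 1.0 (fully open); strength is the grip in N (None keeps the last); returns when the fingers have stopped.
- r.pause(seconds).
- r.solve_ik(position, orientation): joint angles nearest the present ones, or None.
- monitor.sense(): the state.
- snapshot(name): name is "scene" or "side" or "wrist"; returns a dict with "pixels" (400x640x3 uint8, red, green, blue), "fx", "fy", "cx", "cy" (pixels), "R" (3x3) and "t" (3): a world point X has camera coordinates R X + t. Camera axes: x right, y down, z forward; pixel columns grow to the right and rows downward; lengths in mm; the calibration is good to about 2 mm. A picture is of the moment at which its call begins. There is no depth.
A pose or a line that the arm cannot do raises r.PlanningError and nothing moves.
- close_job(): hands the job in, once; it reports no verdict.
Trained networks look in a picture, given as the dict that the camera call returned (one of the last four; its "shot" number tells which), for a name from the list of things; names that differ only in an ending like _2 or _b are one class to them, and where a whole thing is asked for, a point or a joint stands for the part that bears it (a point fixed in the world has none). Each returns a list of dicts, best first, with "score" (0 to 1); they miss things now and then, are a little off and sometimes report something else, mostly with a low value. They report only what shows in the picture. A call takes as long as a camera call.
- boxes_of(picture, name): "bbox" ([left, top, right, bottom] as shares, 0 to 1, of the picture: columns of its width, rows of its height, round what is visible of it).
- mark_of(picture, name): "location" ([row, column] as shares, 0 to 1, of the picture: columns of its width, rows of its height: a listed point, or the origin of a listed thing).
The state is a dict: "time_s": time; "joints": joint angles; "qvel": joint speeds; "joint_efforts": joint torques, N m; "tcp_pos": TCP position; "tcp_rot": TCP orientation; "contact_force": force on the tool from outside, world axes, zero at the start; "wrist_torque": the same for the moment, N m; "grip_width": opening from 0.0 (shut) to 1.0 (fully open).
Only numpy, scipy, OpenCV 4.12 (cv2) and the standard library are available. Lean on these libraries where they do the work, as an engineer would, in place of code of your own. Each camera call takes 0.05 s, during which the arm holds its last target. There are 200 camera calls.

## Task

Put the loose bare-metal railing finial on the empty square spindle at the loading place of the spray turntable, on the robot's side: feel for the square by turning the finial gently, and let it go fully down on the collar without forcing it. Then turn the table one click anticlockwise (seen from above), so that the next empty spindle comes to the loading place. Leave the tin, the tape and the brush where they are.

Things in the scene. Friction and masses are not known exactly. Their poses are not given: they have to be found in the camera images.
- finial_center (a point): centre of the head of the loose railing finial: dark bare metal, 300 g, upright. From its foot up: square rose 40 x 40 x 5 mm, neck 36 mm across to 30 mm, round head 52 mm across (sides upright from 36 to 52 mm), top at 58 mm. Lies on the axis 44 mm above the foot; z up; x, y along the sides of rose and socket
- finial_foot (a point): centre of the underside of the same finial, same axes: the mouth of its square socket, 17.2 mm wide, 30 mm deep, its mouth countersunk to 26 mm at 35 degrees from flat
- seat0 (a point): top centre of the collar (42 mm across, 88 mm above the bench) of the spindle to load, where the finial's foot comes to rest; fixed on the disc. From it stands a post 16 mm square, 22 mm high, flat on top. The spindle turns only stiffly (0.15 N m) about its upright axis; its square stands askew at an unknown angle, not told by this point, whose z is up, x and y the disc's
- seat5 (a point): the same point of the next empty spindle, 60 degrees clockwise of the loading place, which one click brings there
- handle_grip (a point): middle of the upright black handle fixed on the disc, for turning it, 122 mm from its axis, a quarter turn clockwise of seat0 (seen from above): 20 mm thick, 50 mm tall (76 to 126 mm above the bench), this point 103 mm above the bench; z up, x and y the disc's
- disc_center (a point): turning axis of the disc at its top face, 76 mm above the bench; z up, x and y turn with it. Disc 290 mm across; hub 64 mm across, 20 mm high; six spindles 60 degrees apart at 110 mm radius: seat0 at the loading place, the three next anticlockwise carry finials of the same kind, the other two are empty like seat0
- table_disc (a joint): turn of the disc in rad, about 0 at the start, growing anticlockwise seen from above. It clicks every 1.047 rad, where a spring roller drops between two pins; to leave or enter a click takes about 1 N m, between clicks it turns almost freely
- base: fixed grey base of the turntable, origin under its centre on the bench; x points away from the loading place, z up. On an arm, 60 degrees clockwise of x seen from above, 0.21 to 0.36 m from the axis, stands a spray gun up to 0.23 m high; the click stop's block is 0.2 m from the axis, 30 degrees anticlockwise of x, lower than the disc
- tin: closed paint tin, 74 mm across and 95 mm tall, origin under its centre; leave it alone
- tape: roll of masking tape lying flat, 100 mm across, 25 mm high, origin under its centre; leave it alone
- brush: paint brush lying on the bench; leave it alone

How it is judged:
By the outcome, as a careful person would: the job done as asked, in the order asked, and still so for the second after the job is handed in, with the robot touching nothing.
It also fails if it takes over 72 s, if anything falls off the work surface, if the arm or the gripper's body presses on something with over 40 N, if the wrist force passes 120 N, or if a joint passes its speed limit or range.

## Working session

There is one attempt and no reset: what is moved stays moved. The work goes in short steps, each a Python script; the robot and the scene stay as the last script left them, time stands still between calls to the robot, and variables do not carry over. Pictures are saved under pics/ and viewed, about 8 in all and at most 12, crops included, and the job is handed in when it is done.

```bash
mkdir -p pics
cat > h.py <<'E'
from workcell import r, monitor, snapshot, close_job, boxes_of, mark_of
import numpy as np, cv2
from scipy.spatial.transform import Rotation as Ro
def save(p,n,crop=None,scale=1):
    im=p["pixels"][:,:,::-1]
    if crop: im=im[crop[1]:crop[3],crop[0]:crop[2]]
    if scale!=1: im=cv2.resize(im,None,fx=scale,fy=scale,interpolation=cv2.INTER_CUBIC)
    cv2.imwrite(f"pics/{n}.png",im)
def atz(p,row,col,z):
    """pixel (row,col) to world point at height z"""
    R=np.array(p["R"]);t=np.array(p["t"])
    d=R.T@np.array([(col-p["cx"])/p["fx"],(row-p["cy"])/p["fy"],1]); c=-R.T@t
    return c+d*(z-c[2])/d[2]
def proj(p,X):
    c=np.array(p["R"])@X+np.array(p["t"]); return np.array([p["fx"]*c[0]/c[2]+p["cx"],p["fy"]*c[1]/c[2]+p["cy"]])
def marks(p,names,z):
    for n in names:
        for m in mark_of(p,n)[:2]:
            rr,cc=m["location"][0]*400,m["location"][1]*640
            print(n,round(m["score"],2),"px",round(cc),round(rr),"xyz",atz(p,rr,cc,z[n]).round(1))
Z=dict(finial_center=44,finial_foot=0,seat0=88,seat5=88,handle_grip=103,disc_center=76,base=0,tin=0,tape=0,brush=0)
E
cat > a.py <<'E'
from h import *
for v in ["scene","side","wrist"]:
    p=snapshot(v); save(p,v+"0"); print(v,(-np.array(p["R"]).T@np.array(p["t"])).round())
    marks(p,list(Z),Z)
a=[cv2.imread(f"pics/{v}0.png") for v in ("scene","side")]
s=monitor.sense();print(s)
E
python3 a.py
```

```text
scene [1449. -284.  847.]
finial_center 0.92 px 170 212 xyz [ 413.2 -354.9   44. ]
finial_foot 0.62 px 175 225 xyz [ 424.8 -350.9   -0. ]
finial_foot 0.28 px 172 209 xyz [ 346.8 -350.8    0. ]
seat0 0.94 px 349 187 xyz [535.1 142.8  88. ]
seat0 0.83 px 312 183 xyz [479.8  48.   88. ]
seat5 0.94 px 349 187 xyz [535.1 142.8  88. ]
seat5 0.83 px 312 183 xyz [479.8  48.   88. ]
handle_grip 0.96 px 367 191 xyz [588.1 171.8 103. ]
disc_center 0.71 px 323 208 xyz [585.7  44.3  76. ]
disc_center 0.27 px 382 173 xyz [490.8 270.2  76. ]
base 0.68 px 325 227 xyz [581.5  51.8   0. ]
tin 0.62 px 386 172 xyz [395.3 338.9   0. ]
tin 0.42 px 363 192 xyz [466.8 224.    0. ]
tape 0.65 px 422 215 xyz [630.1 340.3   0. ]
brush 0.87 px 428 251 xyz [764.2 279.2   0. ]
side [ 113. -821.  703.]
finial_center 0.85 px 339 352 xyz [ 414.8 -354.2   44. ]
finial_foot 0.72 px 332 370 xyz [ 404.4 -351.8    0. ]
seat0 0.94 px 268 204 xyz [469.3  57.1  88. ]
seat0 0.63 px 275 179 xyz [534.4 155.5  88. ]
seat5 0.94 px 268 204 xyz [469.3  57.1  88. ]
seat5 0.63 px 275 179 xyz [534.4 155.5  88. ]
handle_grip 0.73 px 29
[... 428 characters left out ...]
time_s': 1.65, 'joints': array([ 1.09699795e+00,  2.75917023e-01,  1.50491135e+00, -4.02107863e-06,
        1.36071963e+00, -1.20980277e-01]), 'qvel': array([-4.63016152e-04, -1.43593724e-03,  9.10054125e-04,  8.33750474e-04,
       -2.13911185e-05, -3.01863262e-04]), 'joint_efforts': array([ 1.80943421e-04, -4.04458523e+01, -2.37494069e+01,  7.01241754e-02,
        2.50240043e-02,  8.57999964e-06]), 'tcp_pos': array([198.69382836, 539.60322341, 205.47876243]), 'tcp_rot': array([ 0.69614739, -0.69611802,  0.12408781, -0.12409972]), 'contact_force': array([ 0.21684181, -0.3755126 ,  0.71434679]), 'wrist_torque': array([ 0.01235116,  0.04058335, -0.02100638]), 'grip_width': 0.9979655405950223}
```

View pics/scene0.png

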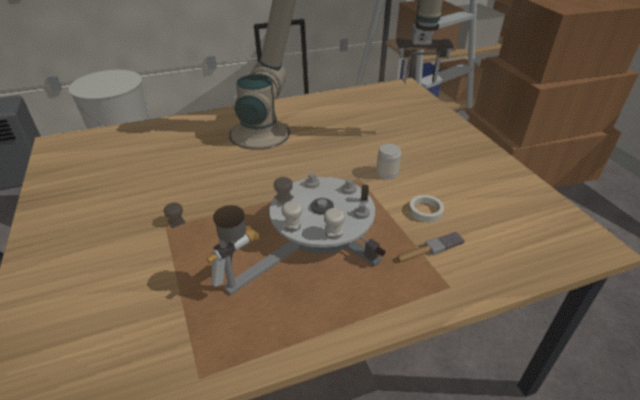

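View pics/side0.png

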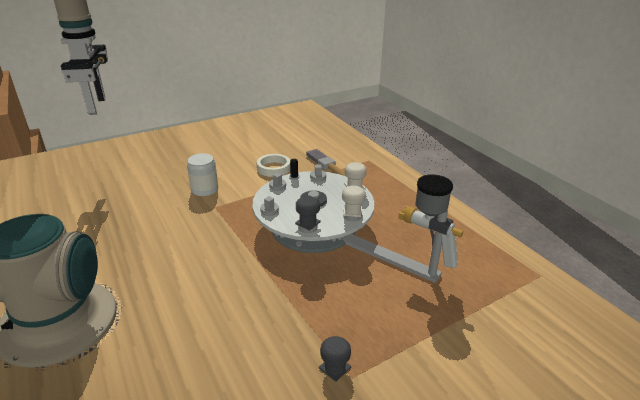

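The scene view shows the loose finial at px (174,213). The empty spindles are at (313,180) = seat0, (349,186) = seat5 and (362,210), with the handle at (365,192). The side view agrees: finial (336,355), seat0 (268,205), handle (294,168). The layout matches the text, with the axis near (575,42). Next I take a closer look with the wrist camera at the post and then the finial.

```bash
cat >> h.py <<'E'
def q(psi):
    """tool down, jaw axis (tool z) at yaw psi"""
    c,s=np.cos(psi),np.sin(psi)
    x,y,z,w=Ro.from_matrix(np.array([[s,0,c],[-c,0,s],[0,-1,0]])).as_quat(); return [w,x,y,z]
def yaw():
    w,x,y,z=monitor.sense()["tcp_rot"]; a=Ro.from_quat([x,y,z,w]).as_matrix()[:,2]; return np.arctan2(a[1],a[0])
E
cat > b.py <<'E'
from h import *
s=monitor.sense()
w,x,y,z=s["tcp_rot"]; M=Ro.from_quat([x,y,z,w]).as_matrix(); p=snapshot("wrist")
c=-np.array(p["R"]).T@np.array(p["t"]); print("yaw",yaw(),"cam in tool",M.T@(c-s["tcp_pos"]),"view dir tool",M.T@np.array(p["R"])[2], p["fx"])
for psi in (-np.pi,-np.pi/2,0,np.pi/2,np.pi):
    for P in ([475,50,250],[414,-354,250],[575,165,150]): 
        j=r.solve_ik(P,q(psi)); print(round(psi,2),P,None if j is None else np.round(j,2))
E
python3 b.py
```

```text
yaw 1.2179811181823836 cam in tool [ -82.08519293 -179.68444367    0.41315325] view dir tool [ 2.82603572e-01  9.59236778e-01 -1.58814554e-04] 331.1958645852391
-3.14 [475, 50, 250] None
-3.14 [414, -354, 250] [-0.84  0.21  1.49 -0.    1.45  2.31]
-3.14 [575, 165, 150] None
-1.57 [475, 50, 250] [-0.04  0.1   1.62 -0.    1.42  1.53]
-1.57 [414, -354, 250] [-0.84  0.21  1.49 -0.    1.45  0.74]
-1.57 [575, 165, 150] [ 0.16  0.35  1.54 -0.    1.25  1.73]
0 [475, 50, 250] [-0.04  0.1   1.62 -0.    1.42 -0.04]
0 [414, -354, 250] [-0.84  0.21  1.49 -0.    1.45 -0.84]
0 [575, 165, 150] [ 0.16  0.35  1.54 -0.    1.25  0.16]
1.57 [475, 50, 250] [-0.04  0.1   1.62 -0.    1.42 -1.61]
1.57 [414, -354, 250] [-0.84  0.21  1.49 -0.    1.45 -2.41]
1.57 [575, 165, 150] [ 0.16  0.35  1.54 -0.    1.25 -1.41]
3.14 [475, 50, 250] None
3.14 [414, -354, 250] [-0.84  0.21  1.49 -0.    1.45  2.31]
3.14 [575, 165, 150] None
```

```bash
cat > c.py <<'E'
from h import *
r.move_pose([500,40,300],q(0)); r.pause(0.2)
p=snapshot("wrist"); save(p,"w1"); marks(p,["seat0","seat5","handle_grip","disc_center","finial_foot"],Z)
r.move_pose([475,40,172],q(0)); r.pause(0.2)
p=snapshot("wrist"); save(p,"w2"); marks(p,["seat0"],Z)
a=atz; 
u,v=proj(p,np.array([475,48,100])).round().astype(int); print(u,v)
b=cv2.imread("pics/w2.png"); l=max(0,u-75);t=max(0,v-75); b=cv2.resize(b[t:t+150,l:l+150],(600,600),interpolation=cv2.INTER_CUBIC); cv2.imwrite("pics/w2c.png",b); print(l,t)
r.move_pose([415,-354,250],q(0)); r.pause(0.2)
p=snapshot("wrist"); save(p,"w3"); marks(p,["finial_center","finial_foot"],Z)
print(monitor.sense()["time_s"])
E
python3 c.py
```

```text
seat0 0.77 px 293 171 xyz [471.   50.5  88. ]
seat0 0.72 px 348 93 xyz [534.5 139.2  88. ]
seat5 0.77 px 293 171 xyz [471.   50.5  88. ]
seat5 0.72 px 348 93 xyz [534.5 139.2  88. ]
handle_grip 0.73 px 404 72 xyz [592.4 160.2 103. ]
disc_center 0.64 px 383 178 xyz [581.5  39.6  76. ]
finial_foot 0.96 px 268 380 xyz [ 412.2 -342.7    0. ]
seat0 0.8 px 393 85 xyz [534.8 138.9  88. ]
seat0 0.74 px 310 200 xyz [471.8  49.1  88. ]
314 205
239 130
finial_center 0.94 px 316 177 xyz [ 413.8 -348.2   44. ]
finial_foot 0.77 px 313 172 xyz [ 410.6 -350.4    0. ]
7.05
```

View pics/w1.png

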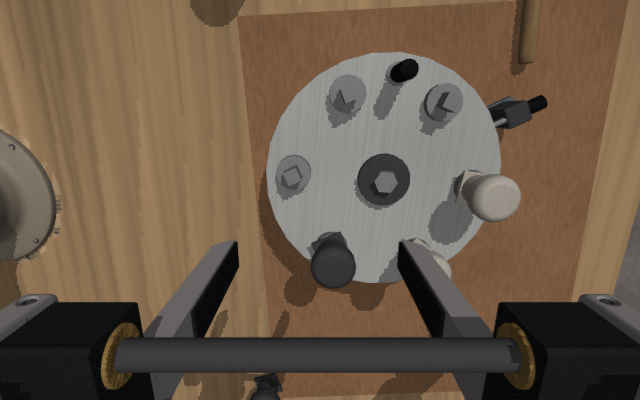

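View pics/w2c.png

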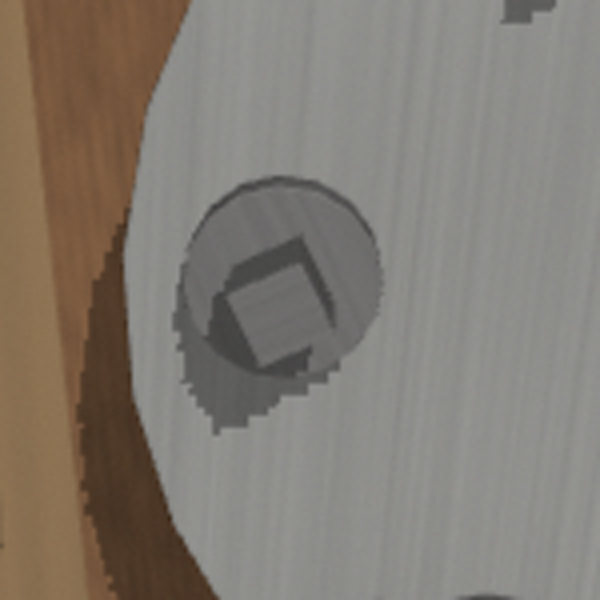

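View pics/w3.png

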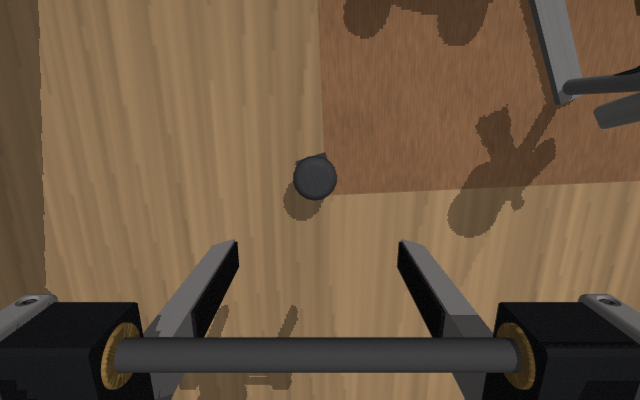

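The views show:
- **Turntable (w1):** seat0 is at (293,174) on the robot's side, and the handle is at (404,70).
- **Seat0 post (w2c):** the post top is a clean square with crop corners at about (228,295), (300,262), (333,327) and (262,368), roughly 25° askew.
- **Loose finial (w3):** the head is at (315,177), with the rose's back edge showing at (297,160)–(325,153).

I go lower to get its yaw.

```bash
cat > d.py <<'E'
from h import *
r.move_pose([413,-385,125],q(0)); r.pause(0.2)
p=snapshot("wrist"); np.save("p4.npy",p,allow_pickle=True); save(p,"w4"); marks(p,["finial_center","finial_foot"],Z)
u,v=proj(p,np.array([412,-350,25])).round().astype(int)
l,t=max(0,u-60),max(0,v-60); print(l,t,np.array(p["R"]).round(3))
save(p,"w4c",(l,t,l+120,t+120),5)
b=cv2.imread("pics/w4c.png"); b=cv2.convertScaleAbs(b,alpha=2.2,beta=10); cv2.imwrite("pics/w4c.png",b)
E
python3 d.py
```

```text
finial_center 0.96 px 315 168 xyz [ 413.2 -349.6   44. ]
254 104 [[ 1.    -0.     0.003]
 [-0.001 -0.958  0.286]
 [ 0.003 -0.286 -0.958]]
```

View pics/w4c.png

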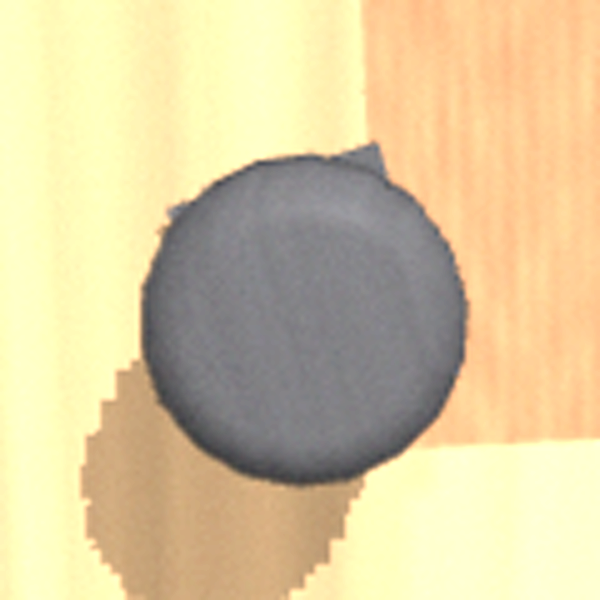

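The rose's back edge runs from about (170,207) to (377,143) in the crop, around 17°, and the head circle is centred near (305,320). I compute both angles and the pick.

```bash
cat > e.py <<'E'
from h import *
p=np.load("p4.npy",allow_pickle=True).item()
A=atz(p,104+207/5,254+170/5,5);B=atz(p,104+143/5,254+377/5,5); d=B-A; th=np.arctan2(d[1],d[0])
n=np.array([d[1],-d[0],0])/np.linalg.norm(d)   # toward -y
print("edge",A,B,np.linalg.norm(d),"yaw",np.degrees(th),"centre from edge",(A+B)/2+20*n)
print("head centre", atz(p,104+320/5,254+305/5,44))
# post picture w2: rebuild camera from present view offset (same orientation)
s=monitor.sense(); off=np.array([475,40,172])-s["tcp_pos"]
p2=dict(p); p2["t"]=np.array(p["t"])-np.array(p["R"])@off
c=np.array([atz(p2,130+y/4,239+x/4,110) for x,y in [(228,295),(300,262),(333,327),(262,368)]])
print(c.round(1),"centre",c.mean(0)); e=[c[1]-c[0],c[2]-c[1],c[3]-c[2],c[0]-c[3]]
print([np.linalg.norm(k).round(1) for k in e],[np.degrees(np.arctan2(k[1],k[0])).round(1) for k in e])
print(s["tcp_pos"],s["time_s"],s["contact_force"])
E
python3 e.py
```

```text
edge [ 388.40709313 -336.0455233     5.        ] [ 425.62583098 -324.75543986    5.        ] 38.89344971475737 yaw 16.87486290124411 centre from edge [ 412.8221098  -349.53930219    5.        ]
head centre [ 412.89586763 -349.63836492   44.        ]
[[459.9  51.9 110. ]
 [473.6  58.3 110. ]
 [479.9  45.4 110. ]
 [466.2  37.1 110. ]] centre [469.87838726  48.18701622 110.        ]
[np.float64(15.2), np.float64(14.4), np.float64(16.1), np.float64(16.0)] [np.float64(25.3), np.float64(-64.0), np.float64(-148.8), np.float64(113.2)]
[ 413.59158088 -385.34594636  126.35493821] 7.9833 [ 1.16605149  0.25647408 -0.38279999]
```

```bash
cat > f.py <<'E'
from h import *
psi=np.radians(-10)
r.move_pose([412.8,-349.6,90],q(psi)); r.line_to([412.8,-349.6,25],velocity=100); r.pause(0.1)
s=monitor.sense(); print("pre",s["tcp_pos"].round(2),s["contact_force"].round(2))
r.move_gripper(0.3,40); r.pause(0.2)
s=monitor.sense(); print("grip",s["grip_width"]*94,s["tcp_pos"].round(2),s["contact_force"].round(2))
r.line_to([412.8,-349.6,195],velocity=150); r.pause(0.3)
s=monitor.sense(); print("lift",s["grip_width"]*94,s["tcp_pos"].round(2),s["contact_force"].round(2),s["wrist_torque"].round(3))
r.move_pose([469.9,48.2,195],q(psi+np.radians(9.5))); r.line_to([469.9,48.2,145],velocity=100); r.pause(0.4)
s=monitor.sense(); print("over",s["tcp_pos"].round(2),np.degrees(yaw()),s["contact_force"].round(2),s["wrist_torque"].round(3),s["time_s"])
p=snapshot("wrist"); save(p,"w5"); print([m for m in mark_of(p,"finial_center")[:2]])
E
python3 f.py
```

```text
pre [ 413.36 -350.28   25.81] [-0.47 -0.69  0.08]
grip 51.08529593400275 [ 412.58 -349.5    24.99] [-1.05  0.52  1.6 ]
lift 51.26298416989607 [ 412.68 -349.48  194.52] [ 0.16  0.07 -2.47] [-0.026  0.045  0.009]
over [470.06  48.25 145.31] -0.49266412163966555 [ 0.24 -0.87 -2.85] [-0.126  0.059  0.007] 14.275
[{'location': [0.674, 0.4977], 'score': 0.75}]
```

The finial is held (grip width 51 mm, load about 2.9 N). Now a guarded descent, with a gentle turning search if it is stopped.

```bash
cat > g.py <<'E'
from h import *
cmd=np.array([469.9,48.2,145.]); ps=yaw(); ref=monitor.sense()
F0=ref["contact_force"]; T0=ref["wrist_torque"]
def st():
    a=[monitor.sense()]
    for _ in range(2): r.pause(0.02); a.append(monitor.sense())
    return a[-1]["tcp_pos"],np.mean([k["contact_force"] for k in a],0)-F0,np.mean([k["wrist_torque"] for k in a],0)-T0
def show(tag):
    P,F,T=st(); print(tag,"cmd",cmd.round(1),"foot",round(P[2]-25,1),"yaw",round(np.degrees(ps),1),"F",F.round(1),"T",T.round(2))
    return P,F,T
r.line_to(cmd-[0,0,8],velocity=60); cmd[2]-=8
while cmd[2]>114:
    cmd[2]-=1.5; r.line_to(cmd,q(ps),velocity=20); P,F,T=show("d")
    if F[2]>5 or np.hypot(*F[:2])>8: break
print(monitor.sense()["time_s"])
E
python3 g.py
```

```text
d cmd [469.9  48.2 135.5] foot 110.5 yaw -0.5 F [-0.5  0.4 -0.1] T [-0.01  0.01  0.02]
d cmd [469.9  48.2 134. ] foot 109.0 yaw -0.5 F [0.  0.5 0.2] T [-0.05 -0.02 -0.  ]
d cmd [469.9  48.2 132.5] foot 107.4 yaw -0.5 F [-0.2 -0.3 -0.3] T [ 0.02  0.01 -0.01]
d cmd [469.9  48.2 131. ] foot 106.0 yaw -0.5 F [ 0.4  1.2 -0.3] T [ 0.06 -0.13 -0.01]
d cmd [469.9  48.2 129.5] foot 104.5 yaw -0.5 F [ 0.6  0.5 -0.7] T [ 0.08 -0.25  0.02]
d cmd [469.9  48.2 128. ] foot 103.0 yaw -0.5 F [ 1.5  0.8 -0.4] T [ 0.14 -0.31  0.02]
d cmd [469.9  48.2 126.5] foot 101.5 yaw -0.5 F [ 1.7  0.7 -0.7] T [ 0.12 -0.39 -0.06]
d cmd [469.9  48.2 125. ] foot 100.0 yaw -0.5 F [ 1.7  0.9 -0.5] T [ 0.17 -0.41 -0.01]
d cmd [469.9  48.2 123.5] foot 98.5 yaw -0.5 F [ 2.1  1.1 -0.8] T [ 0.19 -0.47 -0.02]
d cmd [469.9  48.2 122. ] foot 97.0 yaw -0.5 F [ 2.7  1.2 -0.2] T [ 0.24 -0.53 -0.01]
d cmd [469.9  48.2 120.5] foot 95.5 yaw -0.5 F [3.1 1.3 0.2] T [ 0.21 -0.54  0.  ]
d cmd [469.9  48.2 119. ] foot 93.9 yaw -0.5 F [ 2.7  1.1 -0. ] T [ 0.29 -0.58 -0.01]
d cmd [469.9  48.2 117.5] foot 92.4 yaw -0.5 F [ 3.6  1.6 -0.3] T [ 0.29 -0.64 -0.03]
d cmd [469.9  48.2 116. ] foot 90.9 yaw -0.5 F [3.4 1.3 0.1] T [ 0.31 -0.66 -0.03]
d cmd [469.9  48.2 114.5] foot 89.4 yaw -0.5 F [3.6 1.5 0.2] T [ 0.33 -0.69 -0.02]
d cmd [469.9  48.2 113. ] foot 88.0 yaw -0.5 F [3.5 1.7 0.9] T [ 0.35 -0.69 -0.04]
19.1917
```

It slid on at the measured angle with no vertical resistance. I relieve the small side load, feel the bottom, and wiggle the finial to confirm the square is engaged.

```bash
cat > i.py <<'E'
exec(open("g.py").read().split("r.line_to(cmd-[0")[0])
F0=np.array([0.24,-0.87,-2.85]); T0=np.array([-.126,.059,.007]); cmd[2]=113
cmd+= [1.0,0.5,0]; r.line_to(cmd,q(ps),velocity=20); show("relief")
for k in range(4):
    cmd[2]-=0.5; r.line_to(cmd,q(ps),velocity=15); P,F,T=show("d")
    if F[2]>4: break
p0=ps
for a in (2.5,5,0,-2.5,-5,0):
    ps=p0+np.radians(a); r.line_to(cmd,q(ps),velocity=150); r.pause(0.15); show("wig")
s=monitor.sense(); print(s["time_s"],s["grip_width"]*94)
E
python3 i.py
```

```text
relief cmd [470.9  48.7 113. ] foot 87.9 yaw -0.5 F [-0.   1.3  3.4] T [ 0.17 -0.18 -0.03]
d cmd [470.9  48.7 112.5] foot 87.9 yaw -0.5 F [-1.4  0.7  7.8] T [ 0.07  0.19 -0.03]
wig cmd [470.9  48.7 112.5] foot 87.9 yaw 2.0 F [-0.7  0.2  8.3] T [0.06 0.15 0.06]
wig cmd [470.9  48.7 112.5] foot 87.9 yaw 4.5 F [-0.6  0.8  8.7] T [0.05 0.15 0.03]
wig cmd [470.9  48.7 112.5] foot 87.9 yaw -0.5 F [-0.5  1.   7.6] T [ 0.06  0.12 -0.09]
wig cmd [470.9  48.7 112.5] foot 87.9 yaw -3.0 F [-0.8  1.   8.2] T [ 0.05  0.09 -0.05]
wig cmd [470.9  48.7 112.5] foot 87.9 yaw -5.5 F [-1.4  1.2  8.6] T [ 0.07  0.19 -0.08]
wig cmd [470.9  48.7 112.5] foot 87.9 yaw -0.5 F [-0.9  0.8  7.9] T [0.06 0.12 0.06]
22.3583 51.688360575801724
```

Seated: the foot is at 87.9 mm, pressing harder doesn't move it, and turning meets only the stiff-spindle reaction. I release, back off, take a picture and compare the handle position with the geometry.

```bash
cat > j.py <<'E'
from h import *
r.line_to([470.9,48.7,113],velocity=20)
r.move_gripper(0.72,20); r.line_to([470.9,48.7,215],velocity=150)
r.move_pose([520,60,290],q(np.radians(-5))); r.pause(0.2)
p=snapshot("wrist"); save(p,"w6"); marks(p,["finial_center","handle_grip","seat5","disc_center"],{**Z,"finial_center":132})
b=boxes_of(p,"handle_grip"); print(b[:1]); print(monitor.sense()["time_s"])
E
python3 j.py
```

```text
finial_center 0.8 px 277 201 xyz [474.2  51.9 132. ]
handle_grip 0.76 px 380 83 xyz [591.4 161.5 103. ]
seat5 0.84 px 325 114 xyz [532.4 135.2  88. ]
seat5 0.7 px 277 195 xyz [469.1  48.   88. ]
disc_center 0.75 px 370 190 xyz [580.4  41.1  76. ]
[{'bbox': [0.3955, 0.1515, 0.798, 0.7742], 'score': 0.9}]
24.875
```

View pics/w6.png

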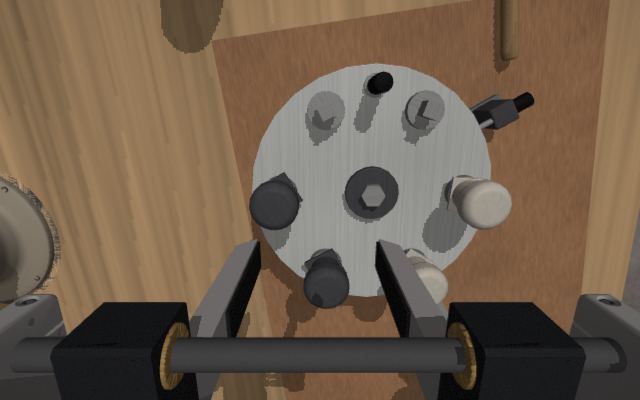

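The finial stands upright on seat0 at px (274,203). The handle is at (380,83), 121.5 mm from the axis at (580,39.5), which fits the given 122 mm. Now I cage the handle loosely and turn it along the arc.

```bash
cat > k.py <<'E'
from h import *
C=np.array([580,39.3]); a0=np.radians(84.9); Rr=121.8; z=86
def pose(deg):
    a=a0+np.radians(deg); return [*(C+Rr*np.array([np.cos(a),np.sin(a)])),z],q(a-np.pi/2)
P,o=pose(0)
r.move_gripper(0.47,10)
r.move_pose([P[0],P[1],190],o); r.line_to(P,velocity=100); r.pause(0.2)
F0=monitor.sense()["contact_force"]; print("down",monitor.sense()["tcp_pos"].round(1),F0.round(1))
r.move_gripper(0.28,10); r.pause(0.1); s=monitor.sense(); print("cage",s["grip_width"]*94,(s["contact_force"]-F0).round(1))
for d in [2,4,6,8,10,13,17,21,25,29,33,37,41,45,49,52,54,56,58,60,61.5]:
    P,o=pose(d); r.line_to(P,o,velocity=40); s=monitor.sense(); F=s["contact_force"]-F0
    a=a0+np.radians(d); t=np.array([-np.sin(a),np.cos(a)]); n=np.array([np.cos(a),np.sin(a)])
    print(d,"Ft",round(F[:2]@t,1),"Fr",round(F[:2]@n,1),"Fz",round(F[2],1))
    if np.linalg.norm(F)>30: print("STOP"); break
print(monitor.sense()["time_s"])
E
python3 k.py
```

```text
down [591.2 160.7  86.6] [-1.  -0.2  0.7]
cage 26.62281886341423 [ 1.2 -0.2 -0.2]
2 Ft -1.9 Fr 0.5 Fz -0.6
4 Ft -8.8 Fr -0.8 Fz -5.4
6 Ft -11.9 Fr -1.4 Fz -7.6
8 Ft -0.4 Fr -0.2 Fz -0.9
10 Ft -1.5 Fr -0.2 Fz -1.2
13 Ft -0.9 Fr 0.1 Fz -0.2
17 Ft -1.2 Fr -0.4 Fz -0.4
21 Ft -1.5 Fr -0.3 Fz -0.1
25 Ft -1.1 Fr -0.6 Fz 0.0
29 Ft -0.5 Fr -0.7 Fz -1.6
33 Ft -1.0 Fr -0.8 Fz -0.4
37 Ft -1.2 Fr -0.5 Fz -0.9
41 Ft -0.7 Fr 0.1 Fz -1.2
45 Ft -1.2 Fr -0.4 Fz -0.5
49 Ft -1.4 Fr -0.9 Fz -0.1
52 Ft -0.4 Fr -0.5 Fz -0.0
54 Ft 0.1 Fr -0.6 Fz -0.7
56 Ft -2.5 Fr -0.6 Fz -1.5
58 Ft -11.4 Fr -1.0 Fz -6.7
60 Ft -4.5 Fr -1.6 Fz -1.8
61.5 Ft -1.9 Fr -0.2 Fz -1.2
34.6083
```

The click-out shows at 4–6° and the click-in at 58–60°. I centre the cage, release, back off and check.

```bash
cat > l.py <<'E'
from h import *
exec(open("k.py").read().split("P,o=pose(0)")[0].split("import *")[1])
P,o=pose(60); r.line_to(P,o,velocity=20); r.pause(0.2); print(monitor.sense()["contact_force"].round(1))
r.move_gripper(0.47,10); r.line_to([P[0],P[1],230],velocity=150)
r.move_pose([520,60,300],q(0)); r.pause(0.3)
p=snapshot("wrist"); save(p,"w7"); marks(p,["finial_center","handle_grip","seat0","disc_center"],{**Z,"finial_center":132})
p=snapshot("side"); save(p,"s7",(200,130,480,290),2.5); marks(p,["handle_grip","seat0"],Z); print(monitor.sense()["time_s"],monitor.sense()["contact_force"].round(1))
E
python3 l.py
```

```text
[ 0.6 -0.9 -0.6]
finial_center 0.84 px 316 283 xyz [518.6 -53.9 132. ]
handle_grip 0.65 px 286 138 xyz [485.  110.3 103. ]
seat0 0.58 px 278 189 xyz [472.2  48.9  88. ]
handle_grip 0.73 px 263 190 xyz [476.5  96.3 103. ]
handle_grip 0.66 px 330 166 xyz [672.8 121.8 103. ]
seat0 0.69 px 309 224 xyz [516.3 -56.9  88. ]
seat0 0.67 px 268 207 xyz [466.3  46.9  88. ]
38.2583 [-0.6 -0.1  0.2]
```

View pics/w7.png

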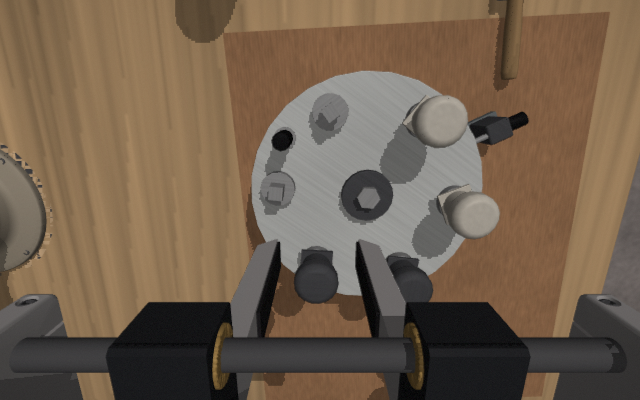

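View pics/s7.png

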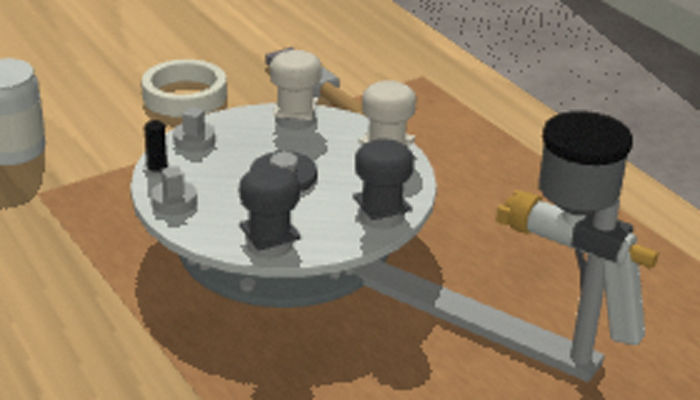

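The wrist view shows the next empty spindle at the loading place (277,190), the handle at (283,139) and the loaded finial at (316,275). In the side crop all four finials stand upright and at the same height on their collars, with the tin, tape and brush undisturbed.

```bash
python3 -c "
from h import *
close_job()"
```

```text
the job is handed in; nothing more can be done
```

The finial is on the loading-place spindle, fully down on its collar. The table is one click anticlockwise, with the next empty spindle at the loading place. I handed the job in at about 38 s of the 72 s allowed.

- **Placing:** I measured the askew square from the wrist camera (post about 26°, finial about 17°) and turned the finial 9.5° to match. It slid on without having to be turned to find the square. The foot came to rest at 87.9 mm against the collar's 88 mm, with at most about 9 N pressing. After that I turned it gently by ±5° to feel the fit. The foot stayed down and the torque stayed under 0.1 N m.
- **Turning:** I pushed the handle round with the fingers held loosely about it. I felt the click let go at 4–6° and drop in at 58–60°, with about 14 N at most.
- **Last checks:** The next empty spindle measured (472, 49), within about 2 mm of where the first stood. All four finials are upright on their collars. The tin, tape and brush looked undisturbed in the views where they show. The robot was clear of everything, with about 0.6 N on the tool.
- **Disagreements:** The final handle mark from the wrist camera was about 5 mm off the position expected from the turn. The side camera's marks for the handle were further out: about 14 mm for the best one, and one clearly false. The spindle position and the click forces fit a full click, so I trusted those.

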